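Clear the label printer and hold its sprung cover at the mark

ROBOT

A 6-joint arm with a two-finger parallel gripper is mounted at the origin on a cart in front of the work surface, level with it; the furniture and walls round the work are solid. World frame = base frame: x ahead of the robot, y to its left, z up, the work surface at z = 0. Lengths are in m, angles in degrees, forces in N, time in s.
With the tool pointing down it reaches from about 0.25 to 0.725 m from the base axis. Payload 9.7 kg.
Tool frame: the origin (TCP) lies midway between the tips of the shut fingers; the grasp point (between the pads) lies bot.hold_point_z behind it (bot.hold_point_z is the distance from the TCP to the grasp point, in m); z points along the fingers, y is the line along which they close (so a half turn about z gives the same grasp; the last joint's range is limited). The gripper opens to 85 mm and grips with 20 to 120 N. Pads are 22 mm wide; open, the fingers measure 114 mm over their backs; the gripper's body (76 mm by 85 mm) begins 54 mm behind the grasp point. The pads swing forward as they close: fully open they stand 13 mm farther back than shut.
Start: joints at [70.703, 4.979, 10.078, 95.1, 0, 90], TCP at [0.182, 0.519, 0.231] pointing down, gripper open.
Joint ranges: [-179.16, 179.16], [-48.56, 103.87], [-65.8, 70.77], [-126.05, 130.52], [-82.76, 87.17], [-180, 180]. Speed limits (degrees/s): [127.2, 127.2, 147.25, 180, 180, 180].

INTERFACE

Orientations are given as [roll, pitch, yaw] about the fixed x, y, z axes, in that order (R = Rz(yaw) Ry(pitch) Rx(roll)).
In Python, from workcell import bot, camera, camera_model, ticket gives the robot as it stands.
- The arm moves only by the tool send_rows, never from a script. Its argument "targets" is text: rows parted by semicolons, each of 5 numbers parted by spaces: the shift along the tool's x, y, z in mm, then the turn about the tool's z in degrees, then the closure in counts, from 0 (fully open) to 255 (shut). A call has 1 to 20 rows; each row is the pose to reach, as a shift and turn from the pose commanded when the call began, along the tool's axes at that moment; what a row does not reach only later rows make up. A row lasts 1/8 s, in which the tool goes at most 62.5 mm and 10.7 degrees, less where a joint would pass 70% of its speed; a pose out of reach is approached as far as the arm can. A call with a gripper value outside its range is refused whole. The fingers move at their own pace and stop on an object; "newtons" is the grip in N (left out, the last holds). Time passes only in rows, so rows that repeat a pose let the fingers close. It gives the time, the measured TCP pose, the force, the opening and the grip force at its end, in the units of the state.
- bot.get_obs(): the state, without advancing time (a new reading comes with each control period).
- camera(name): name is "scene" or "top" or "wrist"; returns the picture (480x640x3 uint8, blue, green, red); there is no depth.
- camera_model(name): a dict with "K" (3x3 intrinsics, pixels), "pose" (4x4, takes a point from camera to world coordinates); the wrist camera has in their place "T_tool_cam" (4x4, takes a point from camera to tool coordinates, whose origin is the TCP and whose axes are the flange's). Camera axes: x right, y down, z forward; pixel columns grow to the right and rows downward; lengths in m; the calibration is good to about 2 mm. A picture is of the moment at which its call begins: read the wrist's pose just before it. camera_model takes no time and is no camera call.
- ticket.job_done(): hands the job in; it is judged then, once.
The state is a dict: "time": time; "q": joint angles; "qd": joint speeds; "joint_efforts": joint torques, N m; "ee_pos": TCP position; "tcp_rot": TCP orientation; "wrist_force": force on the tool from outside, world axes, zero at the start; "torque": the same for the moment, N m; "opening": finger opening in m; "grasp_force": force on a finger pad.
Only numpy, scipy, OpenCV 4.12 (cv2) and the standard library are available. Lean on these libraries where they do the work, as an engineer would, in place of code of your own. Each camera call takes 0.05 s, during which the arm holds its last target. There are 200 camera calls.

TASK

Two small cartons lie on the closed cover of the label printer. Put them one at a time squarely on the third carton, which stands on the desk, so that the three make one straight column; then take the cover by its front handle bar, lift it against its spring until the pointer on its side lines up with the marker needle on the side scale, and finish while still holding it there, for it snaps shut if let go. Do not shift the marker needle, and leave the other things on the desk where they are.

Things in the scene. Friction and masses are not known exactly. Their poses are not given: they have to be found in the camera images.
- printer: the label printer, fixed to the desk: grey open body 170 x 230 x 66 mm (x, y, z) with a flat white hinged cover whose top is 82 mm above the desk when closed. Origin at the centre of the underside; its x axis points from the front (handle) to the rear (hinge), z up. On its +y side, in the rear half, a white scale plate 127 mm from the middle rises to about 140 mm above the desk.
- cover_hinge (a point): middle of the cover's hinge axis: 78 mm behind the printer's centre, 70 mm above the desk. The axis runs along the printer's y. Same axes as the printer.
- cover (a joint): angle of the cover (rad): 0 closed, grows as its front rises, up to 1.2. A spring pulls it shut: about 4 N at the handle bar when closed, 7 to 8 N at 0.6 rad, the cover's weight included; it never stays open by itself.
- cover_handle (a point): middle of the cover's handle: a round steel bar 12 mm in diameter, 90 mm long between its two arms, along the printer's y, its centre line 38 mm in front of the cover's edge (32 mm clear) and 76 mm above the desk when closed. It lies 202 mm in front of the hinge axis and 6 mm above it, and moves with the cover on an arc about that axis; being round it turns between the fingers. Axes of the cover.
- pointer_tip (a point): tip of the black pointer on the cover's +y side, 90 mm from the hinge axis; its x axis is the cover's, which tips with the cover.
- mark (a joint): angle of the marker needle (rad), measured like cover: when both are equal, the pointer lines up with the needle. It differs from start to start (0.32 to 0.62) and stays where it is unless pushed.
- mark_tip (a point): tip of the black marker needle on the outside of the white scale plate, 90 mm from the hinge axis; its x axis lines up with that of the pointer tip when the cover is at the mark.
- carton_a_centre (a point): small closed cardboard carton, 84 x 56 x 40 mm (own x, y, z); this point is its centre, half-way up; x runs along its length. About 0.12 kg. Starts lying on the printer's cover, with its long side roughly along the printer's x, beside the other one.
- carton_b_centre (a point): small closed cardboard carton, 84 x 56 x 40 mm (own x, y, z); this point is its centre, half-way up; x runs along its length. About 0.12 kg. Starts lying on the printer's cover beside the other one, long side roughly along the printer's x.
- base_carton_centre (a point): small closed cardboard carton, 84 x 56 x 40 mm (own x, y, z); this point is its centre, half-way up; x runs along its length. About 0.12 kg. Stands flat and loose on the desk to the left of the printer: the foot of the column. The other two may go on in either order.
- carton_a: the same carton as carton_a_centre; origin at the centre of its underside.
- carton_b: the same carton as carton_b_centre; origin at the centre of its underside.
- stapler: bystander: stapler, 150 x 34 x 42 mm, lying on the desk; origin at the centre of its underside, x along its length.
- tape_roll: bystander: roll of tape lying flat, 96 mm across, 25 mm high; origin at the centre of its underside.
- glue_stick: bystander: upright glue stick, 28 mm across, 94 mm high; origin at the centre of its underside.
- tape_measure: bystander: tape measure lying flat, 60 x 66 x 31 mm; origin at the centre of its underside.
Mind the look-alikes: they are no part of the job. Leave any orange look-alike of the carton_b alone. What is shaped like the part that bears base_carton_centre but blue is not meant.

How it is judged (in metres and radians):
On the way, in this order (a step that is already met when the one before it is completed fails the run):
1. one carton from the cover stands squarely on the desk carton, released (((height (world z) of base_carton_centre below 0.026 m and angle between each of base_carton_centre, carton_a_centre's own z axis and vertical below 0.08 rad and horizontal distance between carton_a_centre and base_carton_centre below 0.01 m and z of carton_a_centre in the frame of base_carton_centre between 0.036 and 0.044 m and angle between the x axis of carton_a_centre and the x axis of base_carton_centre, either way round below 0.15 rad and contact force between the fingers and carton_a below 0.1 N) or (height (world z) of base_carton_centre below 0.026 m and angle between each of base_carton_centre, carton_b_centre's own z axis and vertical below 0.08 rad and horizontal distance between carton_b_centre and base_carton_centre below 0.01 m and z of carton_b_centre in the frame of base_carton_centre between 0.036 and 0.044 m and angle between the x axis of carton_b_centre and the x axis of base_carton_centre, either way round below 0.15 rad and contact force between the fingers and carton_b below 0.1 N))), for 0.2 s.
2. the other carton stands squarely on top of it, released, and the cover is still closed (((height (world z) of base_carton_centre below 0.026 m and angle between each of base_carton_centre, carton_a_centre, carton_b_centre's own z axis and vertical below 0.08 rad and horizontal distance between carton_a_centre and base_carton_centre below 0.01 m and z of carton_a_centre in the frame of base_carton_centre between 0.036 and 0.044 m and angle between the x axis of carton_a_centre and the x axis of base_carton_centre, either way round below 0.15 rad and contact force between the fingers and carton_a below 0.1 N and horizontal distance between carton_b_centre and carton_a_centre below 0.01 m and z of carton_b_centre in the frame of carton_a_centre between 0.036 and 0.044 m and angle between the x axis of carton_b_centre and the x axis of carton_a_centre, either way round below 0.15 rad and contact force between the fingers and carton_b below 0.1 N) or (height (world z) of base_carton_centre below 0.026 m and angle between each of base_carton_centre, carton_b_centre, carton_a_centre's own z axis and vertical below 0.08 rad and horizontal distance between carton_b_centre and base_carton_centre below 0.01 m and z of carton_b_centre in the frame of base_carton_centre between 0.036 and 0.044 m and angle between the x axis of carton_b_centre and the x axis of base_carton_centre, either way round below 0.15 rad and contact force between the fingers and carton_b below 0.1 N and horizontal distance between carton_a_centre and carton_b_centre below 0.01 m and z of carton_a_centre in the frame of carton_b_centre between 0.036 and 0.044 m and angle between the x axis of carton_a_centre and the x axis of carton_b_centre, either way round below 0.15 rad and contact force between the fingers and carton_a below 0.1 N)) and value of joint cover below 0.1 rad), for 0.2 s.
3. the cover is held by the fingers with its pointer at the marker needle (angle between the x axis of pointer_tip and the x axis of mark_tip, either way round below 0.06 rad and contact force between the fingers and printer above 1 N), for 0.3 s.
At the end, for the whole second after the job is handed in: The three cartons stand in one column on the desk, each within 10 mm and 0.15 rad of the one below, flat and released; the cover is at rest within 0.06 rad of the marker needle, held up by the gripper alone (all of step 3 and ((height (world z) of base_carton_centre below 0.026 m and angle between each of base_carton_centre, carton_a_centre, carton_b_centre's own z axis and vertical below 0.08 rad and horizontal distance between carton_a_centre and base_carton_centre below 0.01 m and z of carton_a_centre in the frame of base_carton_centre between 0.036 and 0.044 m and angle between the x axis of carton_a_centre and the x axis of base_carton_centre, either way round below 0.15 rad and contact force between the fingers and carton_a below 0.1 N and horizontal distance between carton_b_centre and carton_a_centre below 0.01 m and z of carton_b_centre in the frame of carton_a_centre between 0.036 and 0.044 m and angle between the x axis of carton_b_centre and the x axis of carton_a_centre, either way round below 0.15 rad and contact force between the fingers and carton_b below 0.1 N) or (height (world z) of base_carton_centre below 0.026 m and angle between each of base_carton_centre, carton_b_centre, carton_a_centre's own z axis and vertical below 0.08 rad and horizontal distance between carton_b_centre and base_carton_centre below 0.01 m and z of carton_b_centre in the frame of base_carton_centre between 0.036 and 0.044 m and angle between the x axis of carton_b_centre and the x axis of base_carton_centre, either way round below 0.15 rad and contact force between the fingers and carton_b below 0.1 N and horizontal distance between carton_a_centre and carton_b_centre below 0.01 m and z of carton_a_centre in the frame of carton_b_centre between 0.036 and 0.044 m and angle between the x axis of carton_a_centre and the x axis of carton_b_centre, either way round below 0.15 rad and contact force between the fingers and carton_a below 0.1 N)) and velocity of joint cover between -0.05 and 0.05 rad/s and contact force between printer and carton_a below 0.1 N and contact force between printer and carton_b below 0.1 N); the arm keeps its last pose, push and grip.
It fails at once if the marker needle was shifted (5 mm) (distance of mark_tip from where it was at the start of the episode above 0.005 m).
It fails at once if the stapler was shifted by more than 30 mm (distance of stapler from where it was at the start of the episode above 0.03 m).
It fails at once if the tape roll was shifted by more than 30 mm (distance of tape_roll from where it was at the start of the episode above 0.03 m).
It fails at once if the glue stick was shifted by more than 30 mm (distance of glue_stick from where it was at the start of the episode above 0.03 m).
It fails at once if the tape measure was shifted by more than 30 mm (distance of tape_measure from where it was at the start of the episode above 0.03 m).
It also fails if it takes over 64 s, if anything falls off the work surface, if the arm or the gripper's body presses on something with over 40 N, if the wrist force passes 120 N, or if a joint passes its speed limit or range.

## Working session

There is one attempt and no reset: what is moved stays moved. The work goes in short steps, Python scripts to look and compute and a tool call to move; the robot and the scene stay as the last step left them, time stands still between calls to the robot, and variables do not carry over. Pictures are saved under pics/ and viewed, at most 10 in all, crops included, and the job is handed in when it is done.

Besides the shell and the picture viewer there is one more tool, called after "Call:" as name(argument=value, ...), one argument or row to a line, values as JSON. send_rows: Moves the arm, as the interface text tells. Its arguments: {"type":"object","properties":{"targets":{"type":"string"},"newtons":{"type":"number"}},"required":["targets"]}

```bash
mkdir -p pics; ls; python3 - <<'E'
from workcell import bot,camera,camera_model
import cv2,numpy as np
np.set_printoptions(precision=4,suppress=True)
o=bot.get_obs();print(o,bot.hold_point_z)
for n in("scene","top","wrist"):
    im=camera(n);cv2.imwrite(f"pics/{n}0.png",im);print(n,camera_model(n))
E
```

```text
pics
{'time': 0.0, 'q': array([70.7023,  5.0105, 10.0354, 95.0987, -0.0025, 90.    ]), 'qd': array([ 0.0282, -0.0862, -0.0927, -0.134 , -0.0895, -0.0142]), 'joint_efforts': array([ -0.0005, -52.0391,  46.4803,   0.0163,   0.    ,  -0.    ]), 'ee_pos': array([0.1817, 0.5189, 0.2306]), 'tcp_rot': array([-179.9262,    0.0025,  160.7022]), 'wrist_force': array([ 0.2247, -0.2004,  0.1971]), 'torque': array([-0.002 ,  0.019 ,  0.0319]), 'grasp_force': 0.0, 'opening': 0.08552256816509916} 0.0187
scene {'K': array([[530.4959,   0.    , 322.5803],
       [  0.    , 530.4959, 238.6953],
       [  0.    ,   0.    ,   1.    ]]), 'pose': array([[ 0.8616, -0.2535,  0.4397, -0.0637],
       [-0.5075, -0.4228,  0.7508, -1.0759],
       [-0.0044, -0.8701, -0.4929,  0.7513],
       [ 0.    ,  0.    ,  0.    ,  1.    ]])}
top {'K': array([[571.5949,   0.    , 326.4522],
       [  0.    , 571.5949, 243.0014],
       [  0.    ,   0.    ,   1.    ]]), 'pose': array([[-0.2642, -0.9211,  0.2858,  0.0196],
       [-0.9644,  0.2501, -0.0856,  0.1352],
       [ 0.0073, -0.2983, -0.9545,  1.8479],
       [ 0.    ,  0.    ,  0.    ,  1.    ]])}
wrist {'K': array([[383.0334,   0.    , 320.5203],
       [  0.    , 383.0334, 235.2767],
       [  0.    ,   0.    ,   1.    ]]), 'T_tool_cam': array([[-0.    , -0.9486, -0.3166,  0.0808],
       [ 1.    , -0.0001,  0.0002,  0.    ],
       [-0.0002, -0.3166,  0.9486, -0.143 ],
       [ 0.    ,  0.    ,  0.    ,  1.    ]])}
```

View pics/top0.png

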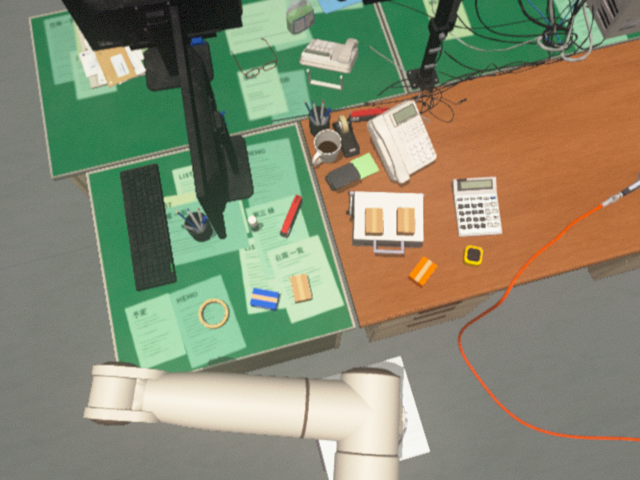

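View pics/scene0.png

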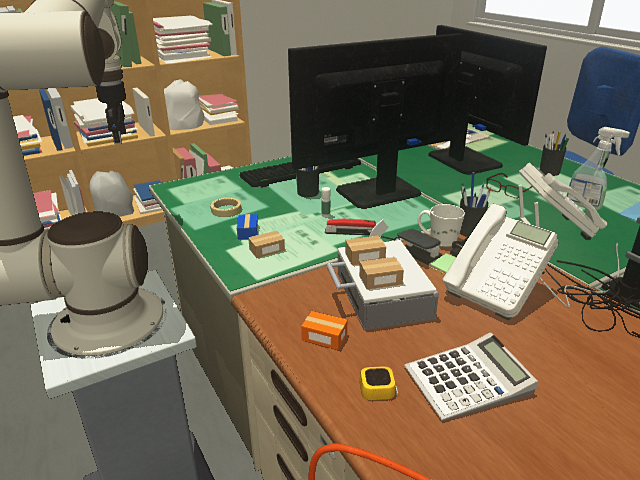

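The top view shows the base carton at (301,288), the cartons on the cover at (374,221) and (405,221), the handle at (389,250), and the look-alikes: blue at (264,299), orange at (423,271). The scale plate is at (351,205), with the glue stick at (252,222).

```bash
cat > h.py <<'E'
from workcell import bot,camera,camera_model,ticket
import cv2,numpy as np
from scipy.spatial.transform import Rotation as R
np.set_printoptions(precision=4,suppress=True)
def toolT(o):
    T=np.eye(4);T[:3,:3]=R.from_euler('xyz',o['tcp_rot'],degrees=True).as_matrix();T[:3,3]=o['ee_pos'];return T
def snap(n,f=None):
    o=bot.get_obs();im=camera(n);m=camera_model(n)
    P=toolT(o)@m['T_tool_cam'] if n=='wrist' else m['pose']
    if f:cv2.imwrite(f'pics/{f}.png',im)
    return im,m['K'],P
def cast(px,z,K,P):
    px=np.atleast_2d(px).astype(float)
    d=np.c_[px,np.ones(len(px))]@np.linalg.inv(K).T@P[:3,:3].T
    c=P[:3,3];return c+d*((z-c[2])/d[:,2])[:,None]
def tool(p,yaw_deg=None):
    "world point -> shift in tool axes, mm"
    T=toolT(bot.get_obs());return (T[:3,:3].T@(np.asarray(p)-T[:3,3]))*1000
E
python3 - <<'E'
from h import *
m=camera_model('top');K,P=m['K'],m['pose']
for n,px,z in[('base',(301,284),.04),('A',(374,217),.122),('B',(405,217),.122),('hand',(389,252),.076),('plate',(351,205),.12),('glue',(252,219),.094),('blue',(264,297),.04),('orange',(423,269),.04),('measure',(473,255),.03),('tape',(213,313),.02),('stap0',(283,233),.04),('stap1',(298,198),.04),('cov FL',(356,242),.082),('cov FR',(422,242),.082),('cov BL',(355,193),.082),('cov BR',(423,194),.082)]:
    print(n,cast(px,z,K,P)[0])
E
```

```text
base [0.4484 0.0895 0.04  ]
A [ 0.5808 -0.19    0.122 ]
B [ 0.5547 -0.2861  0.122 ]
hand [ 0.4678 -0.2108  0.076 ]
plate [ 0.6405 -0.1304  0.12  ]
glue [0.6872 0.1902 0.094 ]
blue [0.4381 0.2151 0.04  ]
orange [ 0.3923 -0.3081  0.04  ]
measure [ 0.3964 -0.4858  0.03  ]
tape [0.4349 0.3866 0.02  ]
stap0 [0.6326 0.1036 0.04  ]
stap1 [0.7407 0.0241 0.04  ]
cov FL [ 0.5266 -0.1164  0.082 ]
cov FR [ 0.4705 -0.323   0.082 ]
cov BL [ 0.6917 -0.1609  0.082 ]
cov BR [ 0.6291 -0.3786  0.082 ]
```

View pics/wrist0.png

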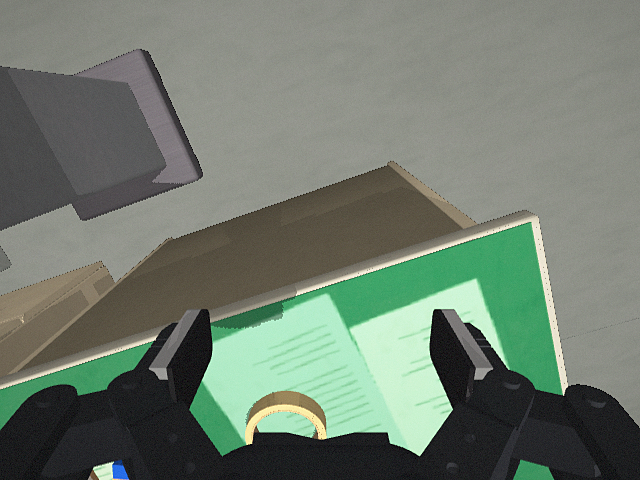

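The wrist view shows the pads and the tape roll. Image up is tool +x. Next I go above the base carton.

Call:
send_rows(
  targets="-391 -307 -20 -4.3 0;-391 -307 -20 -4.3 0;-391 -307 -20 -4.3 0;-391 -307 -20 -4.3 0;-391 -307 -20 -4.3 0;-391 -307 -20 -4.3 0;-391 -307 -20 -4.3 0;-391 -307 -20 -4.3 0;-391 -307 -20 -4.3 0;-391 -307 -20 -4.3 0;-391 -307 -20 -4.3 0;-391 -307 -20 -4.3 0;-391 -307 -20 -4.3 0;-391 -307 -20 -4.3 0",
)

```text
time: 1.9
ee_pos: [0.4492, 0.1005, 0.2513]
tcp_rot: [180.0, 0.0, 165.0]
wrist_force: [0.3, -0.2, 0.1]
opening: 0.0855
grasp_force: 0.0
```

```bash
python3 - <<'E'
from h import *
o=bot.get_obs();print(o['ee_pos'],o['tcp_rot'],o['time'])
im,K,P=snap('wrist','w1')
E
```

```text
[0.4492 0.1005 0.2513] [179.9966   0.0044 165.0448] 1.9
```

View pics/w1.png

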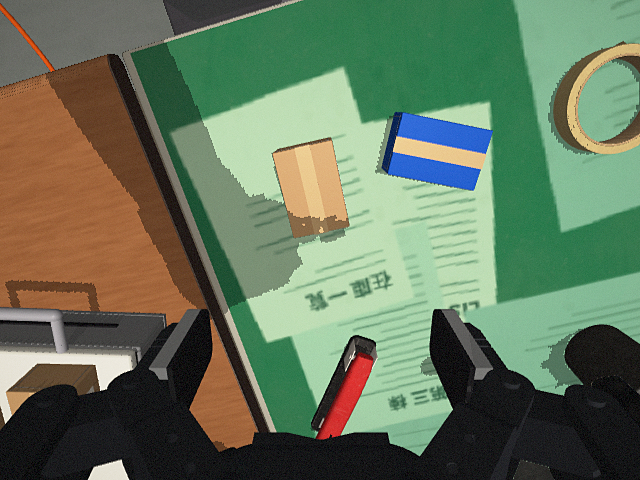

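The wrist view shows the base carton at (311,190), with its side strip visible above and a gripper shadow on its lower end, and the blue look-alike at (437,152). I measure from the mask.

```bash
cat >> h.py <<'E'
def carton(im,K,P,ztop,seed,r=None,lo=(5,60,40),hi=(20,200,255)):
    """seed pixel; top-face centre and yaw from edges away from the nadir"""
    m=cv2.inRange(cv2.cvtColor(im,cv2.COLOR_BGR2HSV),lo,hi)
    m=cv2.morphologyEx(m,cv2.MORPH_CLOSE,np.ones((5,5)));m=cv2.morphologyEx(m,cv2.MORPH_OPEN,np.ones((5,5)))
    n,l=cv2.connectedComponents(m);c=(l==l[seed[1],seed[0]]).astype(np.uint8)
    ct=max(cv2.findContours(c,0,cv2.CHAIN_APPROX_NONE)[0],key=cv2.contourArea)[:,0]
    w=cast(ct,ztop,K,P)[:,:2]
    b=cv2.boxPoints(cv2.minAreaRect((w*1000).astype(np.float32)))/1000
    e=[b[1]-b[0],b[2]-b[1]];e=e[np.argmax([np.hypot(*v) for v in e])];e/=np.hypot(*e)
    if e[0]<0:e=-e
    f=np.array([-e[1],e[0]]);cen=np.zeros(2);ext=[]
    for a,s in((e,.084),(f,.056)):
        t=w@a;n0=P[:2,3]@a;lo_,hi_=t.min(),t.max();ext.append(hi_-lo_)
        cc=(lo_+hi_)/2 if lo_-.005<n0<hi_+.005 else (hi_-s/2 if n0<lo_ else lo_+s/2)
        cen+=cc*a
    print('px',ct.min(0),ct.max(0),'cen',cen,'yaw',np.degrees(np.arctan2(e[1],e[0])),'ext',np.array(ext))
    return cen
E
python3 - <<'E'
from h import *
im=cv2.imread('pics/w1.png');K=camera_model('wrist')['K'];P=toolT(bot.get_obs())@camera_model('wrist')['T_tool_cam']
print(cv2.cvtColor(im,cv2.COLOR_BGR2HSV)[[180,180,220,150,250],[290,310,310,290,310]])
print(carton(im,K,P,.04,(290,180)), P[:3,3])
E
```

```text
[[ 15 117 221]
 [ 20  99 235]
 [ 16 116 134]
 [ 16 116 231]
 [ 52  47 221]]
px [273 138] [348 236] cen [0.441  0.0941] yaw -2.601812 ext [0.0868 0.0555]
[0.441  0.0941] [0.3712 0.1212 0.3943]
```

Call:
send_rows(
  targets="-153 -296 -49 0 0;-153 -296 -49 0 0;-153 -296 -49 0 0;-153 -296 -49 0 0;-153 -296 -49 0 0;-153 -296 -49 0 0;-153 -296 -49 0 0;-153 -296 -49 0 0;-153 -296 -49 0 0",
)

```text
time: 3.08
ee_pos: [0.5205, -0.2243, 0.3005]
tcp_rot: [180.0, 0.0, 165.1]
wrist_force: [-0.3, 0.8, 0.5]
opening: 0.0852
grasp_force: 0.0
```

```bash
python3 - <<'E'
from h import *
o=bot.get_obs();print(o['ee_pos'],o['tcp_rot'],o['time'],np.linalg.norm(o['qd']))
im,K,P=snap('wrist','w2')
E
```

```text
[ 0.5205 -0.2243  0.3005] [179.9976   0.0139 165.0771] 3.075 0.23570961753566594
```

View pics/w2.png

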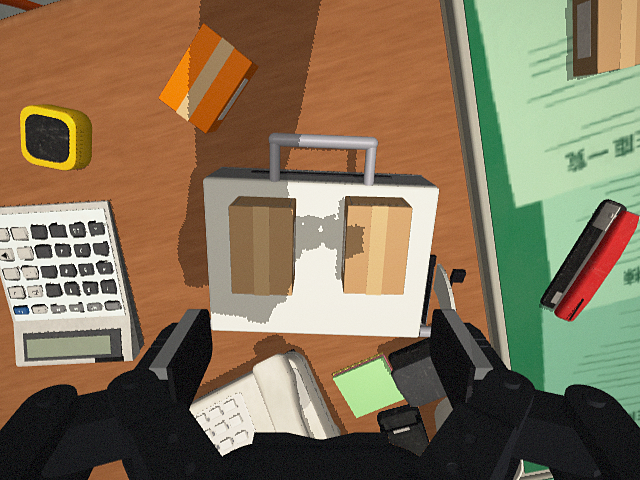

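The wrist view shows carton B at (262,245), carton A at (377,245), the handle bar at (322,140), the scale plate and needle at (445,280), and the orange look-alike at (207,78).

```bash
python3 - <<'E'
from h import *
im=cv2.imread('pics/w2.png');K=camera_model('wrist')['K'];P=toolT(bot.get_obs())@camera_model('wrist')['T_tool_cam']
A=carton(im,K,P,.122,(385,270));B=carton(im,K,P,.122,(250,270))
print('handle ends',cast([(272,140),(376,142)],.076,K,P)[:,:2]);print('cover',cast([(206,178),(437,187),(212,330),(425,337)],.082,K,P)[:,:2])
print('plate/needle',cast([(432,256),(449,300),(458,275)],.13,K,P)[:,:2])
for p in(A,B):print(tool([*p,.08]))
E
```

```text
px [341 196] [411 294] cen [ 0.5744 -0.187 ] yaw -16.544641 ext [0.093  0.0589]
px [229 196] [295 295] cen [ 0.5487 -0.2872] yaw -17.080303 ext [0.094  0.0581]
handle ends [[ 0.4587 -0.2547]
 [ 0.4855 -0.1612]]
cover [[ 0.4758 -0.3247]
 [ 0.5408 -0.1146]
 [ 0.6334 -0.3762]
 [ 0.7017 -0.1545]]
plate/needle [[ 0.5874 -0.1407]
 [ 0.6342 -0.133 ]
 [ 0.6114 -0.1213]]
[-42.4603  49.9409 220.5961]
[-43.4057 -53.5051 220.594 ]
```

Call:
send_rows(
  targets="-42 50 40 1.6 20;-42 50 90 1.6 20;-42 50 140 1.6 20;-42 50 180 1.6 20;-42 50 205 1.6 20;-42 50 220 1.6 20;-42 50 220 1.6 20;-42 50 220 1.6 255;-42 50 220 1.6 255;-42 50 220 1.6 255;-42 50 220 1.6 255;-42 50 220 1.6 255;-42 50 220 1.6 255;-42 50 200 1.6 255;-42 50 170 1.6 255;-42 50 130 1.6 255;-42 50 90 1.6 255;-42 50 90 1.6 255",
  newtons=40,
)

```text
time: 5.38
ee_pos: [0.5752, -0.1884, 0.214]
tcp_rot: [-180.0, 0.3, 163.4]
wrist_force: [-0.9, -0.2, -1.9]
opening: 0.0555
grasp_force: 46.0
```

```bash
python3 - <<'E'
from h import *
o=bot.get_obs();print(o)
im,K,P=snap('wrist','w3');s,_,_=snap('scene','s3')
a=cv2.resize(im,(400,300));b=cv2.resize(s[130:430,130:530],(400,300));cv2.imwrite('pics/c3.png',np.hstack([a,b]))
E
```

```text
{'time': 5.375, 'q': array([-18.1348,  12.0677,  16.0993,  93.6994,  -0.002 ,  -1.5317]), 'qd': array([-0.0677,  1.305 , -4.6718, -2.5446, -0.1129,  0.0224]), 'joint_efforts': array([  0.0164, -61.7805,  49.2092,   0.8544,   0.0012,  -0.0001]), 'ee_pos': array([ 0.5752, -0.1884,  0.214 ]), 'tcp_rot': array([-179.9891,    0.3321,  163.3969]), 'wrist_force': array([-0.9351, -0.2268, -1.8828]), 'torque': array([ 0.0402, -0.0123,  0.0134]), 'grasp_force': 45.9624981880188, 'opening': 0.05554164636706715}
```

View pics/c3.png

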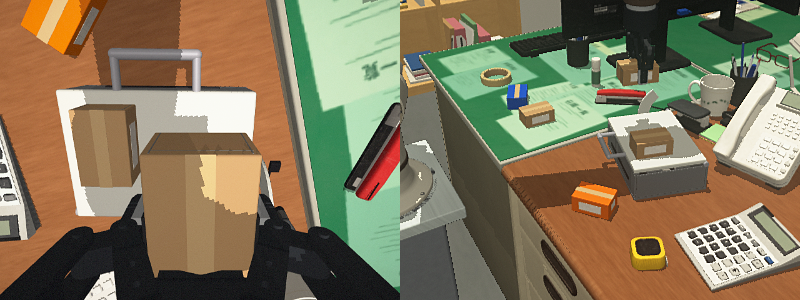

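The left half shows carton A held, with the front of its top face near v≈246 at full size. The scene half shows the column base clear. Now I work out the held offset and the way to the base.

```bash
python3 - <<'E'
from h import *
o=bot.get_obs();print(o['ee_pos'],o['tcp_rot'])
im=cv2.imread('pics/w3.png');K=camera_model('wrist')['K'];P=toolT(o)@camera_model('wrist')['T_tool_cam']
g=cv2.cvtColor(im,cv2.COLOR_BGR2HSV)[:,:,2].astype(int)
print('col 280:',[(v,g[v,280]) for v in range(205,260,3)])
for v in (213,246):
  for z in(.210,.2525): print(v,z,tool(cast((320,v),z,K,P)[0]))
print('to base',tool([.441,.0941,.25]), tool([.441,.0941,.0395]))
E
```

```text
[ 0.5741 -0.188   0.21  ] [-179.9983    0.0072  163.3996]
col 280: [(205, np.int64(182)), (208, np.int64(181)), (211, np.int64(180)), (214, np.int64(104)), (217, np.int64(101)), (220, np.int64(105)), (223, np.int64(105)), (226, np.int64(106)), (229, np.int64(106)), (232, np.int64(101)), (235, np.int64(104)), (238, np.int64(110)), (241, np.int64(105)), (244, np.int64(108)), (247, np.int64(116)), (250, np.int64(141)), (253, np.int64(152)), (256, np.int64(149)), (259, np.int64(150))]
213 0.21 [42.1514 -0.1957 -0.0119]
213 0.2525 [ 53.6408  -0.1448 -42.5133]
246 0.21 [28.5966 -0.2017 -0.0102]
246 0.2525 [ 44.1159  -0.1489 -42.5121]
to base [208.1833 232.3271 -40.0396] [208.2098 232.3333 170.4604]
```

Call:
send_rows(
  targets="50 55 -30 -5 255;90 100 -30 -10 255;130 145 -30 -14 255;170 190 -10 -14 255;200 220 20 -14 255;208 232 60 -14 255;208 232 100 -14 255;208 232 130 -14 255;208 232 150 -14 255;208 232 160 -14 255;208 232 165 -14 255;208 232 170 -14 255;208 232 170 -14 255;208 232 170 -14 255;208 232 170 -14 255",
)

```text
time: 7.35
ee_pos: [0.4412, 0.0938, 0.0407]
tcp_rot: [180.0, 0.0, 177.4]
wrist_force: [0.1, -0.1, -1.3]
opening: 0.0558
grasp_force: 45.8
```

```bash
python3 - <<'E'
from h import *
o=bot.get_obs();print(o)
im,K,P=snap('wrist','w4');s,_,_=snap('scene','s4')
a=cv2.resize(im,(400,300));b=cv2.resize(s[190:290,200:300],(400,400))[:300];cv2.imwrite('pics/c4.png',np.hstack([a,b]))
E
```

```text
{'time': 7.35, 'q': array([ 12.008 ,  -7.9794, -23.7295,  74.2146,  -0.0005,  14.6063]), 'qd': array([-0.0172,  0.0317, -0.1234, -0.0612, -0.1051, -0.041 ]), 'joint_efforts': array([ -0.0029, -37.8843,  46.7955,   0.0013,   0.0005,   0.    ]), 'ee_pos': array([0.4412, 0.0938, 0.0407]), 'tcp_rot': array([179.9916,   0.0342, 177.4017]), 'wrist_force': array([ 0.0708, -0.1493, -1.3431]), 'torque': array([ 0.0401, -0.0366,  0.0256]), 'grasp_force': 45.843499302864075, 'opening': 0.05578317892871782}
```

View pics/c4.png

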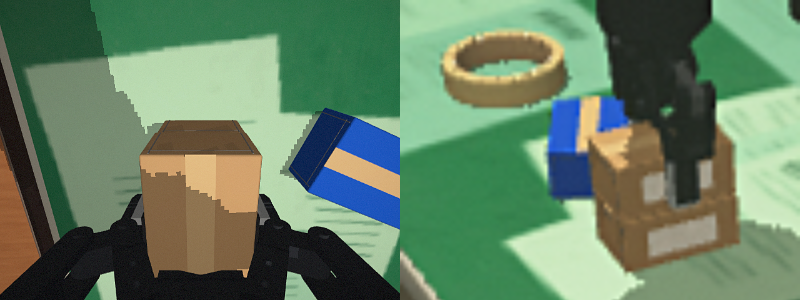

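Carton A sits just above the base and lines up in both halves of the picture. Lower 2 mm, release and rise.

Call:
send_rows(
  targets="0 0 1 0 255;0 0 2 0 255;0 0 2 0 255;0 0 2 0 40;0 0 2 0 40;0 0 2 0 40;0 0 2 0 40;0 0 -15 0 40;0 0 -50 0 40;0 0 -100 0 40;0 0 -160 0 40;0 0 -220 0 40;0 0 -220 0 40;0 0 -220 0 40;0 0 -220 0 40",
)

```text
time: 9.32
ee_pos: [0.4405, 0.0937, 0.2594]
tcp_rot: [-180.0, -0.1, 177.4]
wrist_force: [-0.0, 0.2, 0.3]
opening: 0.072
grasp_force: 0.0
```

```bash
python3 - <<'E'
from h import *
o=bot.get_obs();print(o['ee_pos'],o['tcp_rot'],o['wrist_force'],o['opening'])
im,K,P=snap('wrist','w5');s,_,_=snap('scene','s5')
h=cv2.cvtColor(im,cv2.COLOR_BGR2HSV);print(P[:3,3])
carton(im,K,P,.08,(310,270))
a=cv2.resize(im,(400,300));b=cv2.resize(s[190:290,200:300],(400,400))[:300];cv2.imwrite('pics/c5.png',np.hstack([a,b]))
print(tool([.5487,-.2872,.25]),tool([.5487,-.2872,.08]))
E
```

```text
[0.4405 0.0937 0.2594] [-179.9762   -0.1     177.4035] [-0.0258  0.225   0.2748] 0.07198542924986673
[0.36   0.0972 0.4025]
px [0 0] [639 479] cen [0.5198 0.0888] yaw 87.40184 ext [0.7186 0.4714]
[-125.3465 -375.6051    9.2514] [-125.6575 -375.5218  179.2511]
```

View pics/c5.png

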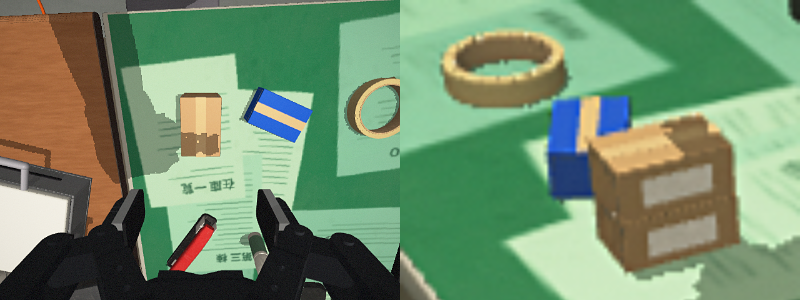

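The stack stands straight, with its top at (320,200) at full size. I go to B next. Opening stays at 20 counts.

```bash
python3 - <<'E'
from h import *
im=cv2.imread('pics/w5.png');K=camera_model('wrist')['K'];P=toolT(bot.get_obs())@camera_model('wrist')['T_tool_cam']
carton(im,K,P,.08,(300,190))
E
```

```text
px [288 149] [354 250] cen [0.4389 0.0938] yaw -2.595441 ext [0.0889 0.0556]
```

Call:
send_rows(
  targets="-20 -60 -10 2 20;-40 -120 -10 5 20;-60 -180 -10 8 20;-80 -240 0 11 20;-100 -300 10 14.5 20;-120 -355 30 14.5 20;-125.5 -375.5 70 14.5 20;-125.5 -375.5 110 14.5 20;-125.5 -375.5 145 14.5 20;-125.5 -375.5 165 14.5 20;-125.5 -375.5 179 14.5 20;-125.5 -375.5 179 14.5 20;-125.5 -375.5 179 14.5 255;-125.5 -375.5 179 14.5 255;-125.5 -375.5 179 14.5 255;-125.5 -375.5 179 14.5 255;-125.5 -375.5 179 14.5 255;-125.5 -375.5 150 14.5 255;-125.5 -375.5 110 14.5 255;-125.5 -375.5 60 14.5 255",
)

```text
time: 11.92
ee_pos: [0.5488, -0.2868, 0.2006]
tcp_rot: [180.0, -0.1, 162.9]
wrist_force: [1.0, 0.2, 0.2]
opening: 0.0558
grasp_force: 46.4
```

```bash
python3 - <<'E'
from h import *
snap('top');snap('top');snap('top')
o=bot.get_obs();print(o['ee_pos'],o['tcp_rot'],o['opening'],o['grasp_force'],o['wrist_force'])
im,K,P=snap('wrist','w6')
g=cv2.cvtColor(im,cv2.COLOR_BGR2HSV)[:,:,2].astype(int)
print('col 280:',[(v,g[v,280]) for v in range(199,265,3)])
E
```

```text
[ 0.5504 -0.2875  0.2033] [-179.9466    0.2851  162.903 ] 0.05553272727575223 46.408905386924744 [ 0.0299 -0.0067 -1.7834]
col 280: [(199, np.int64(167)), (202, np.int64(165)), (205, np.int64(166)), (208, np.int64(164)), (211, np.int64(91)), (214, np.int64(95)), (217, np.int64(95)), (220, np.int64(95)), (223, np.int64(93)), (226, np.int64(95)), (229, np.int64(92)), (232, np.int64(95)), (235, np.int64(89)), (238, np.int64(98)), (241, np.int64(95)), (244, np.int64(118)), (247, np.int64(135)), (250, np.int64(137)), (253, np.int64(139)), (256, np.int64(135)), (259, np.int64(134)), (262, np.int64(138))]
```

Call:
send_rows(
  targets="0 0 -30 0 255;0 0 -50 0 255;0 0 -50 0 255;0 0 -50 0 255;0 0 -50 0 255;0 0 -50 0 255",
)

```text
time: 12.88
ee_pos: [0.5491, -0.2869, 0.2495]
tcp_rot: [180.0, -0.1, 162.9]
wrist_force: [0.0, -0.1, -0.9]
opening: 0.0558
grasp_force: 46.4
```

```bash
python3 - <<'E'
from h import *
o=bot.get_obs();print(o['ee_pos'],o['tcp_rot'],o['time']);print(tool([.4413,.0938,.0795]))
E
```

```text
[ 0.5491 -0.2869  0.2495] [179.9866  -0.0668 162.9021] 12.875
[214.7878 332.126  170.2834]
```

Call:
send_rows(
  targets="40 60 -10 -5 255;80 120 -10 -10 255;120 180 -10 -14.5 255;155 240 -10 -14.5 255;190 295 0 -14.5 255;210 325 20 -14.5 255;215 332 60 -14.5 255;215 332 100 -14.5 255;215 332 130 -14.5 255;215 332 150 -14.5 255;215 332 160 -14.5 255;215 332 165 -14.5 255;215 332 169 -14.5 255;215 332 169 -14.5 255;215 332 169 -14.5 255;215 332 169 -14.5 255",
)

```text
time: 14.88
ee_pos: [0.4416, 0.0935, 0.0816]
tcp_rot: [180.0, 0.0, 177.4]
wrist_force: [0.3, -0.3, -0.6]
opening: 0.0553
grasp_force: 46.4
```

```bash
python3 - <<'E'
from h import *
o=bot.get_obs();print(o['ee_pos'],o['tcp_rot'],o['wrist_force'],o['opening'])
im,K,P=snap('wrist','w7');s,_,_=snap('scene','s7')
a=cv2.resize(im,(400,300));b=cv2.resize(s[190:290,200:300],(400,400))[:300];cv2.imwrite('pics/c7.png',np.hstack([a,b]))
E
```

```text
[0.4416 0.0935 0.0816] [179.9947   0.0261 177.4006] [ 0.3427 -0.2912 -0.6252] 0.05532755884138626
```

View pics/c7.png

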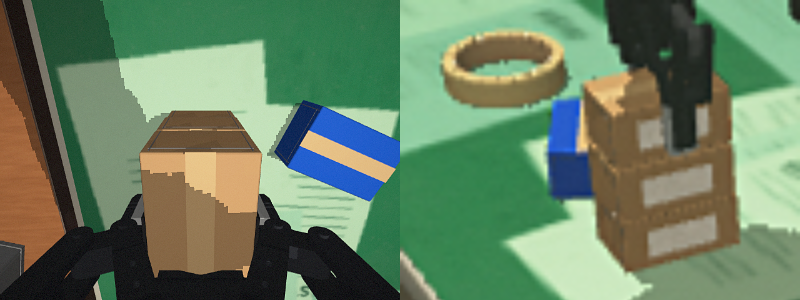

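The column is lined up in both views. Lower, release, rise.

Call:
send_rows(
  targets="0 0 1 0 255;0 0 2 0 255;0 0 2 0 255;0 0 2 0 40;0 0 2 0 40;0 0 2 0 40;0 0 2 0 40;0 0 -15 0 40;0 0 -50 0 40;0 0 -100 0 40;0 0 -150 0 40;0 0 -200 0 40;0 0 -200 0 40;0 0 -200 0 40;0 0 -200 0 40",
)

```text
time: 16.85
ee_pos: [0.441, 0.0935, 0.2804]
tcp_rot: [-180.0, -0.1, 177.4]
wrist_force: [-0.3, 0.8, -0.6]
opening: 0.072
grasp_force: 0.0
```

```bash
python3 - <<'E'
from h import *
o=bot.get_obs();print(o['ee_pos'],o['tcp_rot'],o['wrist_force'],o['opening'])
im,K,P=snap('wrist','w8');s,_,_=snap('scene','s8')
carton(im,K,P,.12,(300,190))
# needle and plate: scene crop for later, 4x
b=cv2.resize(s[180:330,220:420],(800,600),interpolation=cv2.INTER_CUBIC);cv2.imwrite('pics/c8.png',b)
E
```

```text
[0.441  0.0935 0.2804] [-179.9761   -0.0905  177.4042] [-0.3152  0.7773 -0.6074] 0.07203661969682035
px [286 146] [356 257] cen [0.4387 0.0936] yaw -2.6472235 ext [0.0924 0.0556]
```

View pics/c8.png

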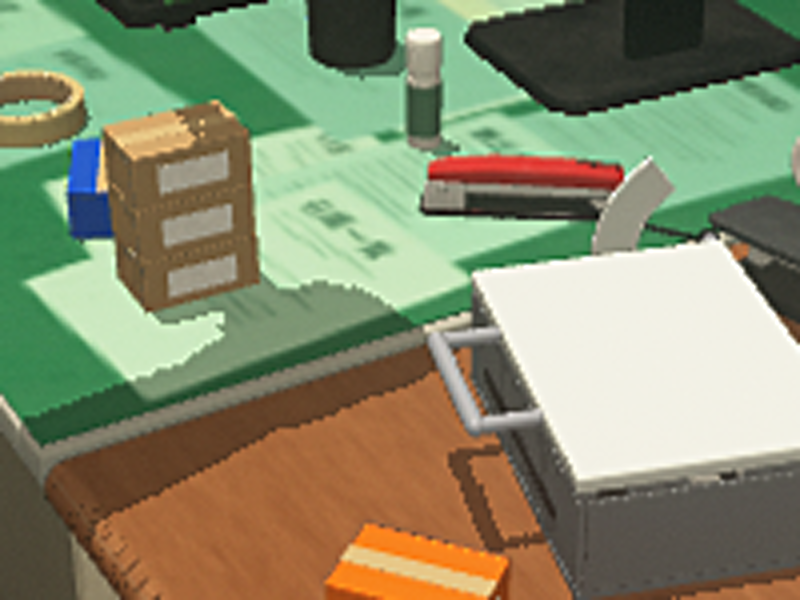

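The three cartons form a straight column. The needle is hidden from this side, so I look at it with the wrist camera from the left of the printer, fingers pre-closed for the bar.

Call:
send_rows(
  targets="-50 -35 0 10 160;-100 -70 0 20 160;-150 -105 0 30 160;-208 -148 0 40 160;-208 -148 0 50 160;-208 -148 0 60 160;-208 -148 0 70 160;-208 -148 30 80 160;-208 -148 60 90 160;-208 -148 90 100 160;-208 -148 120 104 160;-208 -148 130 104 160;-208 -148 130 104 160;-208 -148 130 104 160;-208 -148 130 104 160",
)

```text
time: 18.82
ee_pos: [0.643, -0.0638, 0.1525]
tcp_rot: [179.9, -0.0, 73.4]
wrist_force: [0.2, 0.4, -0.7]
opening: 0.0318
grasp_force: 0.0
```

```bash
python3 - <<'E'
from h import *
o=bot.get_obs();print(o['ee_pos'],o['tcp_rot'],o['opening'],o['time'])
im,K,P=snap('wrist','w9')
E
```

```text
[ 0.643  -0.0638  0.1525] [179.9018  -0.019   73.4287] 0.031813269573082836 18.825
```

View pics/w9.png

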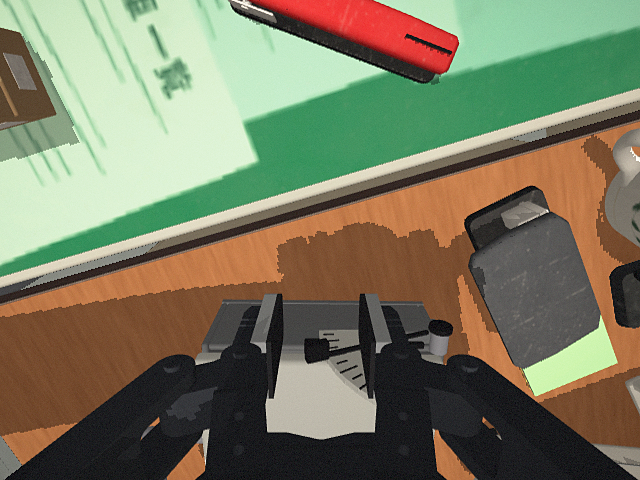

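The wrist view shows the needle from its pivot knob (437,330) to its tip block (316,350). I cast points on it onto the plate's plane.

```bash
python3 - <<'E'
from h import *
im=cv2.imread('pics/w9.png');K=camera_model('wrist')['K'];P=toolT(bot.get_obs())@camera_model('wrist')['T_tool_cam']
ps=np.radians(-16.5);u=np.array([np.cos(ps),np.sin(ps),0]);n=np.array([-u[1],u[0],0]);C=np.array([.591,-.2432,0])
g=cv2.cvtColor(im,cv2.COLOR_BGR2GRAY)
pts=[]
for c in list(range(332,356,3))+list(range(388,418,4)):
    r=g[325:360,c].astype(int);k=np.where(r<45)[0]
    pts.append((c,325+k.mean() if len(k) else -1,len(k)))
print([(c,round(float(v),1),l) for c,v,l in pts])
b=cv2.resize(im[290:400,260:460],(800,440),interpolation=cv2.INTER_CUBIC);cv2.imwrite('pics/c9.png',b)
for off in(.127,.131,.137):
    out=[]
    for px in[(316,350),(437,324),(440,341)]+[p[:2] for p in pts if 0<p[2]<10]:
        d=P[:3,:3]@np.linalg.inv(K)@np.array([*px,1.]);c=P[:3,3]
        t=(off-(c-C)@n)/(d@n);w=c+t*d;out.append([(w-C)@u*1000,w[2]*1000])
    out=np.array(out);ln=out[3:];k=np.polyfit(ln[:,0],ln[:,1],1)
    tip=out[0]
    print(off,out[:3].round(1).tolist(),'slope ang',-np.arctan(k[0]),'hinge-line z at x=78:',np.polyval(k,78),'tip ang',np.arctan2(tip[1]-70,78-tip[0]),'r',np.hypot(tip[1]-70,78-tip[0]))
E
```

```text
[(332, 348.2, 8), (335, 349.6, 7), (338, 348.5, 8), (341, 351.0, 5), (344, 350.0, 5), (347, 349.0, 5), (350, 349.0, 5), (353, 348.0, 5), (388, 345.7, 21), (392, 342.0, 35), (396, 342.0, 35), (400, 341.6, 34), (404, 344.6, 28), (408, 347.1, 24), (412, 347.1, 23), (416, 346.9, 23)]
0.127 [[-3.3, 94.5], [79.6, 65.0], [75.6, 85.1]] slope ang 0.02732715542543733 hinge-line z at x=78: 91.90925154465049 tip ang 0.2928289145798319 r 84.89474171682791
0.131 [[-3.2, 100.2], [77.3, 71.5], [73.5, 91.1]] slope ang 0.027327155425437843 hinge-line z at x=78: 97.6022748653176 tip ang 0.35591913131101566 r 86.62906491843384
0.137 [[-3.1, 108.7], [73.9, 81.3], [70.3, 100.0]] slope ang 0.02732715542543858 hinge-line z at x=78: 106.14180984631817 tip ang 0.4454019567640261 r 89.84335621423901
```

View pics/c9.png

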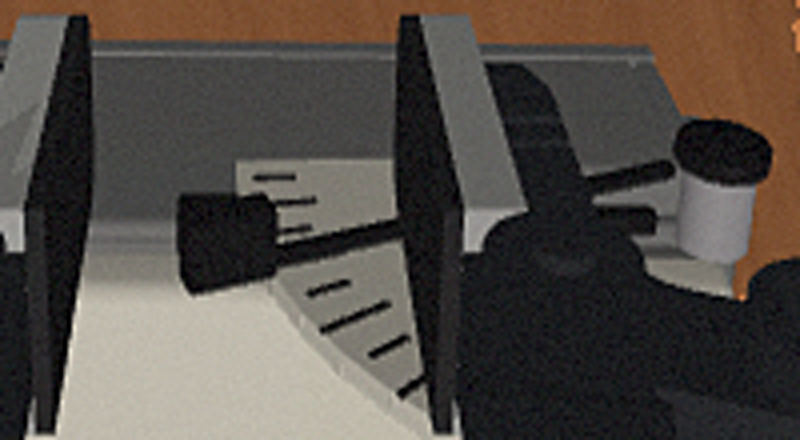

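The crop shows the needle running from (329,354) past (360,347) to (429,332) in full-frame pixels. Its slope in the plate's plane does not depend on the plane's offset.

```bash
python3 - <<'E'
from h import *
K=camera_model('wrist')['K'];P=toolT(bot.get_obs())@camera_model('wrist')['T_tool_cam']
ps=np.radians(-16.5);u=np.array([np.cos(ps),np.sin(ps),0]);n=np.array([-u[1],u[0],0]);C=np.array([.591,-.2432,0])
def f(px,off):
    d=P[:3,:3]@np.linalg.inv(K)@np.array([*px,1.]);c=P[:3,3];w=c+(off-(c-C)@n)/(d@n)*d
    return np.array([(w-C)@u,w[2]])*1000
for off in(.127,.131,.135,.139):
    L=np.array([f(p,off) for p in[(329,353.7),(360,347),(428.7,332)]]);k=np.polyfit(L[:,0],L[:,1],1)
    tl,tr=f((305,351),off),f((329,351),off)
    ticks=[-np.arctan2(*(f((260+b[0]/4,290+b[1]/4),off)-f((260+a[0]/4,290+a[1]/4),off))[::-1]).round(3) for a,b in[((322,330),(388,304)),((310,294),(348,285)),((372,354),(408,338)),((255,178),(295,177))]]
    print(off,L.round(1).tolist(),'ang',-np.arctan(k[0]),'z@78',np.polyval(k,78),'block',tl,tr,'tipang',[np.arctan2(q[1]-70,78-q[0]) for q in(tl,tr)],ticks)
E
```

```text
0.127 [[4.6, 98.2], [24.0, 91.5], [71.2, 74.8]] ang 0.33832859551729655 z@78 72.4513059541401 block [-9.9987 95.5077] [ 4.6811 95.5422] tipang [np.float64(0.28213287664053577), np.float64(0.3352230994991209)] [np.float64(0.526), np.float64(0.35), np.float64(0.559), np.float64(0.042)]
0.131 [[4.5, 103.8], [23.3, 97.2], [69.2, 81.1]] ang 0.3383285955172957 z@78 77.97490327759985 block [ -9.7275 101.1596] [  4.537  101.1931] tipang [np.float64(0.3412875186248221), np.float64(0.4015397123899347)] [np.float64(0.526), np.float64(0.35), np.float64(0.559), np.float64(0.042)]
0.135 [[4.3, 109.4], [22.7, 103.0], [67.2, 87.3]] ang 0.33832859551729727 z@78 83.4985006010596 block [ -9.4563 106.8115] [  4.3929 106.844 ] tipang [np.float64(0.398403363152738), np.float64(0.4640866346978768)] [np.float64(0.526), np.float64(0.35), np.float64(0.559), np.float64(0.042)]
0.139 [[4.2, 115.0], [22.0, 108.8], [65.1, 93.5]] ang 0.3383285955172963 z@78 89.0220979245194 block [ -9.1851 112.4633] [  4.2488 112.4948] tipang [np.float64(0.45323210592181384), np.float64(0.5227294086160341)] [np.float64(0.526), np.float64(0.35), np.float64(0.559), np.float64(0.042)]
```

The needle is at about 0.34 rad, consistent with the ticks. I go above the bar, 25 mm to its +y side so that the camera keeps the scale in view.

Call:
send_rows(
  targets="0 0 -40 0 160;0 0 -70 0 160;-40 -30 -70 0 160;-80 -60 -70 0 160;-120 -90 -70 0 160;-162 -123 -70 0 160;-162 -123 -70 0 160;-162 -123 -70 0 160;-162 -123 -70 0 160;-162 -123 -70 0 160;-162 -123 -70 0 160",
)

```text
time: 20.25
ee_pos: [0.4787, -0.1835, 0.221]
tcp_rot: [-180.0, -0.0, 73.5]
wrist_force: [0.4, -0.1, -0.1]
opening: 0.0319
grasp_force: 0.0
```

```bash
python3 - <<'E'
from h import *
o=bot.get_obs();print(o['ee_pos'],o['tcp_rot'],o['opening'],o['time'])
im,K,P=snap('wrist','w10')
hsv=cv2.cvtColor(im,cv2.COLOR_BGR2HSV)
# bar: grey (low saturation) pixels left of the cover, row by row
for v in(150,170,190,210,230,250,270):
    k=np.where((hsv[v,200:480,1]<60))[0]+200
    runs=np.split(k,np.where(np.diff(k)>2)[0]+1)
    R_=[(int(r[0]),int(r[-1])) for r in runs if len(r)>5];print(v,R_,[tool(cast(((a+b)/2,v),.076,K,P)[0]).round(1)[:2].tolist() for a,b in R_[:2]])
E
```

```text
[ 0.4787 -0.1835  0.221 ] [-179.9682   -0.0031   73.4542] 0.03185552595793112 20.25
150 [(364, 479)] [[51.7, 75.1]]
170 [(363, 479)] [[37.0, 75.9]]
190 [(316, 479)] [[21.8, 59.3]]
210 [(314, 328), (361, 479)] [[6.0, 1.0], [6.1, 77.8]]
230 [(314, 328), (360, 479)] [[-10.2, 1.0], [-10.2, 78.7]]
250 [(313, 327), (359, 479)] [[-27.1, 0.2], [-27.0, 79.7]]
270 [(313, 327), (358, 479)] [[-44.6, 0.2], [-44.5, 80.7]]
```

View pics/w10.png

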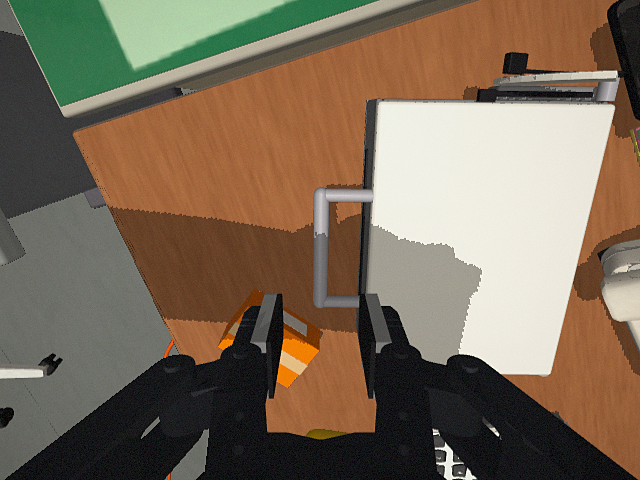

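The bar runs at u≈320 between its arms at v≈195 and v≈302, so I shift 8 mm back from the upper arm. Now descend and grip.

Call:
send_rows(
  targets="-8 0.7 30 0 160;-8 0.7 70 0 160;-8 0.7 100 0 160;-8 0.7 120 0 160;-8 0.7 135 0 160;-8 0.7 148 0 160;-8 0.7 156 0 160;-8 0.7 161 0 160;-8 0.7 161 0 160;-8 0.7 161 0 160;-8 0.7 161 0 255;-8 0.7 161 0 255;-8 0.7 161 0 255;-8 0.7 161 0 255;-8 0.7 161 0 255;-8 0.7 161 0 255",
  newtons=60,
)

```text
time: 22.3
ee_pos: [0.4764, -0.1916, 0.0605]
tcp_rot: [-180.0, 0.0, 73.4]
wrist_force: [-4.9, 1.4, 5.0]
opening: 0.0098
grasp_force: 58.6
```

```bash
python3 - <<'E'
from h import *
o=bot.get_obs();print(o['ee_pos'],o['tcp_rot'],o['opening'],o['time'],o['grasp_force'],o['wrist_force'],o['torque'])
# lift arc for theta: handle relative to hinge (r=202,h=6) -> tool shift
for t in(.1,.2,.3,.34,.4):
    c,s=np.cos(t),np.sin(t);x=202*c-6*s;z=6*c+202*s;print(t,'y',202-x,'z',-(z-6))
E
```

```text
[ 0.4764 -0.1916  0.0605] [-179.9685    0.0007   73.3956] 0.009762076950427086 22.3 58.63311409950256 [-4.9219  1.4041  5.0308] [ 0.2573  0.96   -0.1311]
0.1 y 1.6081591137197506 z -20.136375154327443
0.2 y 5.2185672608395635 z -40.01160428764982
0.3 y 10.795150436595634 z -59.427100680344225
0.34 y 13.564480116118943 z -67.02092060561458
0.4 y 18.282189265269096 z -78.18887111036472
```

Call:
send_rows(
  targets="0 0 -5 0 255;0 0.7 -10 0 255;0 1 -15 0 255;0 1.6 -20 0 255;0 1.6 -20 0 255;0 1.6 -20 0 255",
)

```text
time: 23.05
ee_pos: [0.4778, -0.1921, 0.0805]
tcp_rot: [-179.9, 0.0, 73.4]
wrist_force: [-6.8, 1.3, -4.0]
opening: 0.0098
grasp_force: 58.5
```

```bash
python3 - <<'E'
from h import *
o=bot.get_obs();print(o['ee_pos'],o['opening'],o['time'],o['grasp_force'],o['wrist_force'],o['torque'])
E
```

```text
[ 0.4778 -0.1921  0.0805] 0.009765600583953078 23.05 58.47347617149353 [-6.7592  1.261  -3.9735] [ 0.1408  1.311  -0.1332]
```

Call:
send_rows(
  targets="0 1.5 -7 0 255;0 3 -14 0 255;0 4.5 -21 0 255;0 6 -27 0 255;0 7.8 -33 0 255;0 9.5 -39 0 255;0 11 -44 0 255;0 12 -47 0 255;0 12 -47 0 255;0 12 -47 0 255;0 12 -47 0 255",
)

```text
time: 24.42
ee_pos: [0.4884, -0.1953, 0.127]
tcp_rot: [-179.8, 0.0, 73.4]
wrist_force: [-10.2, 1.5, -2.6]
opening: 0.0094
grasp_force: 58.5
```

```bash
python3 - <<'E'
from h import *
o=bot.get_obs();print(o['ee_pos'],o['opening'],o['time'],o['grasp_force'],o['wrist_force'],o['torque'])
im,K,P=snap('wrist','w11');snap('top','t11');snap('scene','s11');print(P[:3,3])
# expected pixels of the needle & pointer tips for several angles
ps=np.radians(-16.5);u=np.array([np.cos(ps),np.sin(ps),0]);n=np.array([-u[1],u[0],0]);C=np.array([.591,-.2432,0])
for off in(.118,.129):
  for t in(.3,.34,.38,.42):
    w=C+u*(.078-.09*np.cos(t))+n*off+np.array([0,0,.07+.09*np.sin(t)])
    p=np.linalg.inv(P)@[*w,1];q=K@p[:3];print(off,t,(q[:2]/q[2]).round(1))
g=cv2.cvtColor(im,cv2.COLOR_BGR2GRAY)
m=(g<45).astype(np.uint8);m[230:]=0;m[:,:420]=0
nn,l,st,ce=cv2.connectedComponentsWithStats(m)
print([(st[i].tolist(),ce[i].round(1).tolist()) for i in range(1,nn) if st[i,4]>25])
E
```

```text
[ 0.4884 -0.1953  0.127 ] 0.009391209053983805 24.425 58.496384024620056 [-10.1998   1.5384  -2.5515] [ 0.3463  2.2687 -0.1145]
[ 0.513  -0.1174  0.27  ]
0.118 0.3 [571.2  56.4]
0.118 0.34 [579.3  55.3]
0.118 0.38 [587.9  54.2]
0.118 0.42 [597.2  53.1]
0.129 0.3 [576.9  26.4]
0.129 0.34 [585.2  24.7]
0.129 0.38 [594.2  22.9]
0.129 0.42 [603.8  21.1]
[([582, 0, 58, 31, 1229], [606.0, 15.6]), ([574, 51, 66, 23, 1014], [603.0, 62.0]), ([420, 108, 2, 19, 26], [420.3, 115.4])]
```

The arm holds the bar; the moment from the wrist force gives about 6 N at the bar, as the spring should. I check pointer against needle by triangulation, using blob edges from the saved pictures and no new views.

```bash
python3 - <<'E'
from h import *
K=camera_model('wrist')['K'];Tc=camera_model('wrist')['T_tool_cam'];o=bot.get_obs()
from scipy.optimize import least_squares
def Pose(p,r):return toolT(dict(ee_pos=np.array(p),tcp_rot=np.array(r)))@Tc
P10=Pose([.4787,-.1835,.221],[-179.9682,-.0031,73.4542]);P11=Pose([.4884,-.1953,.127],o['tcp_rot'])
P9=Pose([.643,-.0638,.1525],[179.9018,-.019,73.4287])
def blob(f,x0,x1,y0,y1,t=45):
    g=cv2.cvtColor(cv2.imread(f'pics/{f}.png'),cv2.COLOR_BGR2GRAY)[y0:y1,x0:x1]
    for y in range(0,y1-y0,3):
        k=np.where(g[y]<t)[0]
        print(f,y+y0,(k[0]+x0,k[-1]+x0,len(k)) if len(k) else '',end='; ')
    print()
blob('w11',560,640,0,80);blob('w10',470,600,45,110)
ps=np.radians(-16.5);u=np.array([np.cos(ps),np.sin(ps),0]);n=np.array([-u[1],u[0],0]);C=np.array([.591,-.2432,0])
def pr(w,P):q=K@(np.linalg.inv(P)@[*w,1])[:3];return q[:2]/q[2]
w=lambda t,r,off:C+u*(.078-r*np.cos(t))+n*off+np.array([0,0,.07+r*np.sin(t)])
for off in(.115,.118,.121,.125):print(off,'pointer th0 w10',pr(w(0,.09,off),P10),'w11 .34',pr(w(.34,.09,off),P11))
for off in(.129,.133,.137):print(off,'needle .338 w10',pr(w(.338,.09,off),P10),'w11',pr(w(.338,.09,off),P11),'w9',pr(w(.338,.09,off),P9))
E
```

```text
w11 0 (np.int64(588), np.int64(625), 36); w11 3 (np.int64(587), np.int64(625), 38); w11 6 (np.int64(586), np.int64(624), 38); w11 9 (np.int64(586), np.int64(623), 37); w11 12 (np.int64(585), np.int64(623), 38); w11 15 (np.int64(585), np.int64(622), 37); w11 18 (np.int64(584), np.int64(621), 37); w11 21 (np.int64(583), np.int64(621), 38); w11 24 (np.int64(583), np.int64(639), 57); w11 27 (np.int64(583), np.int64(639), 57); w11 30 (np.int64(600), np.int64(612), 12); w11 33 ; w11 36 ; w11 39 (np.int64(575), np.int64(575), 1); w11 42 ; w11 45 ; w11 48 ; w11 51 (np.int64(588), np.int64(593), 6); w11 54 (np.int64(578), np.int64(609), 31); w11 57 (np.int64(577), np.int64(632), 55); w11 60 (np.int64(576), np.int64(639), 64); w11 63 (np.int64(576), np.int64(639), 63); w11 66 (np.int64(575), np.int64(639), 64); w11 69 (np.int64(574), np.int64(606), 32); w11 72 (np.int64(581), np.int64(606), 25); w11 75 ; w11 78 ; 
w10 45 ; w10 48 ; w10 51 ; w10 54 (np.int64(505), np.int64(527), 22); w10 57 (np.int64(505), np.int64(527), 22); w10 60 (np.int64(504), np.int64(526), 23); w10 63 (np.int64(504), np.
[... 275 characters left out ...]
np.int64(477), np.int64(592), 116); w10 96 (np.int64(477), np.int64(591), 112); w10 99 (np.int64(477), np.int64(495), 19); w10 102 ; w10 105 ; w10 108 ; 
0.115 pointer th0 w10 [476.0132  95.2707] w11 .34 [577.6736  63.5   ]
0.118 pointer th0 w10 [476.5477  90.8252] w11 .34 [579.2454  55.3859]
0.121 pointer th0 w10 [477.086   86.3488] w11 .34 [580.8367  47.1712]
0.125 pointer th0 w10 [477.8095  80.3316] w11 .34 [582.9895  36.0583]
0.129 needle .338 w10 [504.8729  70.4241] w11 [584.7462  24.8465] w9 [309.6775 352.2723]
0.133 needle .338 w10 [505.8343  63.5566] w11 [586.9662  13.368 ] w9 [309.609  346.5613]
0.137 needle .338 w10 [506.8058  56.6167] w11 [589.2243   1.6932] w9 [309.5396 340.7865]
```

Pointer (576 px against 577.7 predicted for 0.34) and needle (585 px against 587 for 0.338) agree within about 0.01 rad. I let it settle and hand in.

Call:
send_rows(
  targets="0 0 0 0 255;0 0 0 0 255;0 0 0 0 255;0 0 0 0 255",
)

```text
time: 25.08
ee_pos: [0.4884, -0.1953, 0.1271]
tcp_rot: [-179.8, 0.0, 73.4]
wrist_force: [-9.9, 1.4, -3.3]
opening: 0.0098
grasp_force: 58.5
```

```bash
python3 - <<'E'
from h import *
o=bot.get_obs();print(o['ee_pos'],o['grasp_force'],o['time'],np.abs(o['qd']).max())
a,b=cv2.imread('pics/s8.png'),cv2.imread('pics/s11.png');print(cv2.absdiff(a,b)[200:262,243:290].mean())
print(ticket.job_done())
E
```

```text
[ 0.4884 -0.1953  0.1271] 58.49606394767761 25.075 0.05434343640934003
7.4500114390299705
the job is handed in; nothing more can be done
None
```

The job is handed in at about 25 s with no verdict returned: both cartons are stacked straight on the base carton and the cover is held at about 0.33–0.34 rad, within about 0.01 rad of the needle by my measurement; I viewed 13 pictures, over the limit of 10.

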